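# Key the knurled release collar home and hold it

## Task

The brass knurled collar on the blue bit-changing stand is sitting up on its hidden cross pins. Turn it until its hidden keyways drop over the pins, then push it fully down against the spring and keep it there so the bit can be changed: the program finishes with the gripper still holding the collar pushed home. Do not lift the collar off its post, and leave the hinge, mounting plate, depth gauge and door offcut lying where they are.

Things in the scene. Friction and masses are not known exactly. Their poses are not given: they have to be found in the camera images.
- collar: loose brass knurled collar: ring 46 mm outside diameter (47 mm over the knurling), 36 mm high, about 200 g, upright on the stand's post with 1.5 mm play all round. Origin: centre of its underside, 70 mm above the bench at the start; z up. Inside, out of sight, four equal keyways 90 degrees apart along its own +x, -x, +y, -y
- collar_top (a point): centre of the collar's upper face, 36 mm above its underside. Underside heights above the bench: 70 mm sitting on the pins (it cannot go lower out of line), 60 mm dropped over them onto the spring plate, 54 mm fully home
- pins (a point): point on the post's axis 75 mm above the bench where four equal pins, 90 degrees apart, stand out, hidden inside the collar. Their angle is not known (not this point's axes). The keyways start 0.5 to 1.07 rad from the pins whichever way the collar is turned; each drops within about 0.15 rad of a pin. Press lightly (up to 10 N) while feeling for it; it then falls 10 mm
- stand: fixed bit-changing stand: blue base block 130 (x) by 110 (y) by 25 mm high, blue boss 60 mm diameter up to 45 mm, steel guide post 18 mm diameter up the middle to 104 mm (through the collar). Origin: centre of the base's underside, on the post's axis; z up. Fingers may reach down beside the collar to 50 mm above the bench
- spring (a joint): travel in m of the round steel spring plate (48 mm diameter) under the collar: 0 = up, its top 60 mm above the bench; 0.006 = fully down on its stop. It pushes up with 5 N at 0 and 8 N at 0.006, and springs back if let go.
- hinge: bystander: loose nickel soft-close hinge, about 108 by 50 mm, 16 mm high; origin at the underside about its middle. Leave it alone.
- mountplate: bystander: loose white nylon mounting plate, cross shaped, 48 by 55 mm, 12 mm high; origin at the centre of its underside. Leave it alone.
- gauge: bystander: loose grey steel depth gauge, 150 mm long along its y, 50 mm wide at the slider, 22 mm high; origin at the centre of its blade's underside. Leave it alone.
- offcut: bystander: loose white melamine door offcut, 100 (x) by 160 (y) by 18 mm; origin at the centre of its underside. Leave it alone.
Not all that is in view belongs to the job. What is shaped like the stand but pink or white is not meant. What is shaped like the collar but red is not meant.

How it is judged:
By the outcome, as a careful person would: the job done as asked, in the order asked, and still so for the second after the job is handed in, while the arm keeps its last pose, push and grip.
It also fails if it takes over 35 s, if anything falls off the work surface, if the arm or the gripper's body presses on something with over 40 N, if the wrist force passes 120 N, or if a joint passes its speed limit or range.

## Robot

A 6-joint arm with a two-finger parallel gripper is mounted at the origin on the work surface. World frame = base frame: x ahead of the robot, y to its left, z up, the work surface at z = 0. Lengths are in m, angles in rad, forces in N, time in s.
With the tool pointing down it reaches from about 0.25 to 0.775 m from the base axis. Payload 4 kg.
Tool frame: the origin (TCP) lies on the centre line of the jaws, within the pads' length; the fingertips stand 25 mm ahead of it and the grasp point (between the pads) lies 6 mm ahead of it; z points along the fingers, y is the line along which they close (so a half turn about z gives the same grasp; the last joint's range is limited). The gripper opens to 94 mm and grips with 3 to 60 N. Pads are 16 mm wide; open, the fingers measure 119 mm over their backs; the gripper's body (75 mm by 177 mm) begins 78 mm behind the grasp point.
Start: joints at [-1.21, 0.087, 1.371, -0, 1.684, -0.103], TCP at [0.246, -0.492, 0.231] pointing down, gripper open.
Joint ranges: [-3.1, 3.1], [-0.76, 2.03], [0.27, 2.55], [-1.08, 4.22], [0.17, 2.65], [-2.57, 2.57]. Speed limits (rad/s): [2.79, 2.79, 3.14, 3.14, 3.14, 3.14].

## Interface

Orientations are given as [roll, pitch, yaw] about the fixed x, y, z axes, in that order (R = Rz(yaw) Ry(pitch) Rx(roll)).
In Python, from bench import sensors, optics, ticket gives the robot as it stands.
- The arm moves only by the tool send_rows, never from a script. Its argument "rows" is a list of rows, each a list of 6 numbers: the shift along the world's x, y, z in mm, then the turn, a rotation vector about the world's x, y, z in rad. In form: [[x, y, z, wx, wy, wz], ...]. A call has 1 to 8 rows; each row shifts and turns the commanded pose from where the row before left it; what a row does not reach is not made up. A row lasts 1/12 s, in which the tool goes at most 41.7 mm and 7.16 degrees, less where a joint would pass 70% of its speed; a pose out of reach is approached as far as the arm can. A call is refused whole if a number of a shift passes 41.7 or a number of a turn 0.125, either way. A call with a gripper value outside its range is refused whole. "grip" is the finger opening in mm, from 0 to 94, set as the call begins (left out, the last holds). The fingers move at their own pace and stop on an object; the grip force is fixed at half the most. Time passes only in rows, so rows that do not move let the fingers close. It gives the time, the measured TCP pose, the force, the opening and the grip force at its end, in the units of the state.
- sensors.get_obs(): the state, without advancing time (a new reading comes with each control period).
- optics.snapshot(name): name is "scene" or "side" or "wrist"; returns the picture (400x640x3 uint8, red, green, blue); there is no depth.
- optics.camera_model(name): a dict with "vertical_fov" (degrees; the focal length in pixels is half the picture's height over the tangent of half this angle, whatever the lens; pixels are square), "cx", "cy" (the principal point, pixels), "R" (3x3) and "t" (3): a world point X has camera coordinates R X + t. Camera axes: x right, y down, z forward; pixel columns grow to the right and rows downward; lengths in m; the calibration is good to about 2 mm. A picture is of the moment at which its call begins: read the wrist's pose just before it. camera_model takes no time and is no camera call; for the wrist camera it gives the pose at the moment of the call.
- ticket.close_job(): hands the job in; it is judged then, once.
The state is a dict: "time": time; "joint_positions": joint angles; "qvel": joint speeds; "joint_torque": joint torques, N m; "tool_pos": TCP position; "ee_rot": TCP orientation; "wrist_force": force on the tool from outside, world axes, zero at the start; "wrist_torque": the same for the moment, N m; "width": finger opening in m; "finger_force": force on a finger pad.
Only numpy, scipy, OpenCV 4.12 (cv2) and the standard library are available. Lean on these libraries where they do the work, as an engineer would, in place of code of your own. Each camera call takes 0.05 s, during which the arm holds its last target. There are 200 camera calls.

## Working session

There is one attempt and no reset: what is moved stays moved. The work goes in short steps, Python scripts to look and compute and a tool call to move; the robot and the scene stay as the last step left them, time stands still between calls to the robot, and variables do not carry over. Pictures are saved under pics/ and viewed, at most 10 in all, crops included, and the job is handed in when it is done.

Besides the shell and the picture viewer there is one more tool, called after ">>>" by a JSON object that holds its "method" and its "body". send_rows: Moves the arm, as the interface text tells. Its arguments: {"type":"object","properties":{"rows":{"type":"array"},"grip":{"type":"number"}},"required":["rows"]}

```bash
mkdir -p pics
python3 - <<'E'
from bench import sensors, optics
import cv2
o=sensors.get_obs();print(o)
for n in("scene","side"):
    cv2.imwrite(f"pics/{n}0.png",optics.snapshot(n)[:,:,::-1]); m=optics.camera_model(n); print(n,m)
E
```

```text
{'time': 0.0, 'joint_positions': array([-1.21014895e+00,  8.79699472e-02,  1.37221901e+00, -1.26069937e-05,
        1.68357469e+00, -1.03098837e-01]), 'qvel': array([-0.00024109, -0.00040585, -0.00217901, -0.00021099, -0.00118995,
       -0.00149904]), 'joint_torque': array([ 8.09630660e-05, -3.40187359e+01, -3.02423072e+01,  7.17314403e-02,
        3.30611563e-02, -1.76494054e-04]), 'tool_pos': array([ 0.24583994, -0.49146668,  0.22931381]), 'ee_rot': array([-3.13943190e+00, -2.10966823e-04,  4.63744580e-01]), 'wrist_force': array([-1.46588393e-04,  1.29492619e-01, -2.67467956e-01]), 'wrist_torque': array([-0.0013785 ,  0.03437176, -0.03304637]), 'finger_force': 0.0, 'width': 0.09407304902887506}
scene {'vertical_fov': 49.29891535364682, 'cx': 321.8861422262663, 'cy': 201.17567925471545, 'R': array([[ 0.49543739,  0.86863446,  0.00399623],
       [ 0.51851455, -0.29204451, -0.80364959],
       [-0.69691065,  0.40023016, -0.59508937]]), 't': array([-0.27665897, -0.21272478,  1.45491147])}
side {'vertical_fov': 43.37968306054061, 'cx': 314.1793130159952, 'cy': 201.6153008770875, 'R': array([[-0.84690376, -0.53161318,  0.01189312],
       [-0.40935966,  0.63754266, -0.65265919],
       [ 0.33937985, -0.55760809, -0.75755827]]), 't': array([0.44110797, 0.25791408, 1.12861295])}
```

View pics/scene0.png

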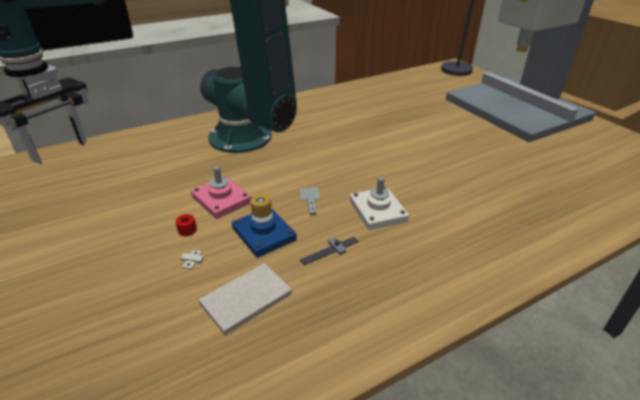

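View pics/side0.png

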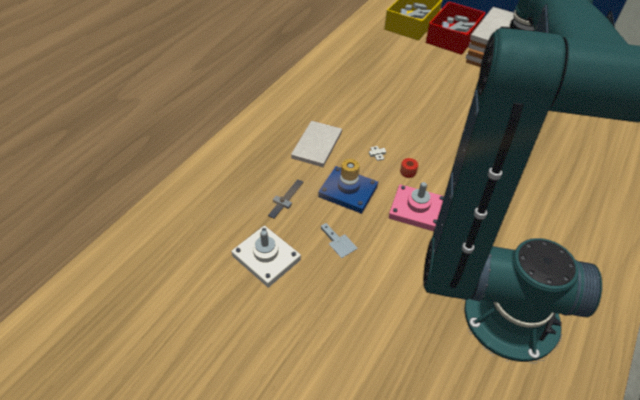

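The scene view shows the blue stand at about (263,230) with the brass collar at (261,206). The other candidates are a pink stand (220,195), a white stand (379,207) and a red collar (186,225). Only the blue stand with the brass collar fits. In the side view it is at (348,188), with the collar at (349,170).

```bash
cat > h.py <<'E'
import numpy as np, cv2
from bench import sensors, optics
def ray(m,u,v):
    f=200/np.tan(np.radians(m["vertical_fov"])/2)
    R=np.array(m["R"]);c=-R.T@np.array(m["t"])
    d=R.T@np.array([(u-m["cx"])/f,(v-m["cy"])/f,1]);return c,d/np.linalg.norm(d)
def plane(m,u,v,z):
    c,d=ray(m,u,v);return c+d*(z-c[2])/d[2]
def tri(rs):
    A=sum(np.eye(3)-np.outer(d,d) for c,d in rs);b=sum((np.eye(3)-np.outer(d,d))@c for c,d in rs)
    return np.linalg.solve(A,b)
def brass(img,box=None):
    h=cv2.cvtColor(img,cv2.COLOR_RGB2HSV)
    m=cv2.inRange(h,(14,130,50),(30,255,255))
    if box is not None:
        k=np.zeros_like(m);x0,y0,x1,y1=box;k[y0:y1,x0:x1]=255;m&=k
    m=cv2.morphologyEx(m,cv2.MORPH_OPEN,np.ones((3,3)))
    cs,_=cv2.findContours(m,cv2.RETR_EXTERNAL,cv2.CHAIN_APPROX_NONE)
    return max(cs,key=cv2.contourArea) if cs else None
E
python3 - <<'E'
from h import *
rs=[];out=[]
for n,box in(("scene",(240,185,285,225)),("side",(332,150,368,190))):
    a=optics.snapshot(n);m=optics.camera_model(n);c=brass(a,box)
    hull=cv2.convexHull(c);M=cv2.moments(hull);u,v=M["m10"]/M["m00"],M["m01"]/M["m00"]
    print(n,u,v,cv2.boundingRect(c),plane(m,u,v,.088).round(4));rs.append(ray(m,u,v))
    h=cv2.cvtColor(a,cv2.COLOR_RGB2HSV);b=cv2.inRange(h,(105,150,40),(125,255,255))
    b[:, :200]=0;b[:140]=0;b[:, 420:]=0
    cs,_=cv2.findContours(b,cv2.RETR_EXTERNAL,cv2.CHAIN_APPROX_NONE);k=max(cs,key=cv2.contourArea);print("blue",cv2.boundingRect(k))
    x0,y0,x1,y1=box
    cr=a[y0-30:y1+45,x0-30:x1+30].copy();cv2.drawContours(cr,[c-np.array([x0-30,y0-30])],-1,(0,255,0),1)
    out.append(cv2.resize(cr,(390,500),interpolation=cv2.INTER_NEAREST))
print(tri(rs))
cv2.imwrite("pics/crop.png",np.hstack(out)[:,:,::-1])
E
```

```text
scene 260.40116801437557 204.2789757412399 (250, 194, 21, 22) [ 0.4899 -0.1255  0.088 ]
blue (233, 213, 62, 42)
side 349.88534548215637 165.47987851176916 (341, 158, 19, 15) [ 0.5006 -0.1407  0.088 ]
blue (330, 184, 46, 28)
[ 0.4978872  -0.13060125  0.09636898]
```

View pics/crop.png

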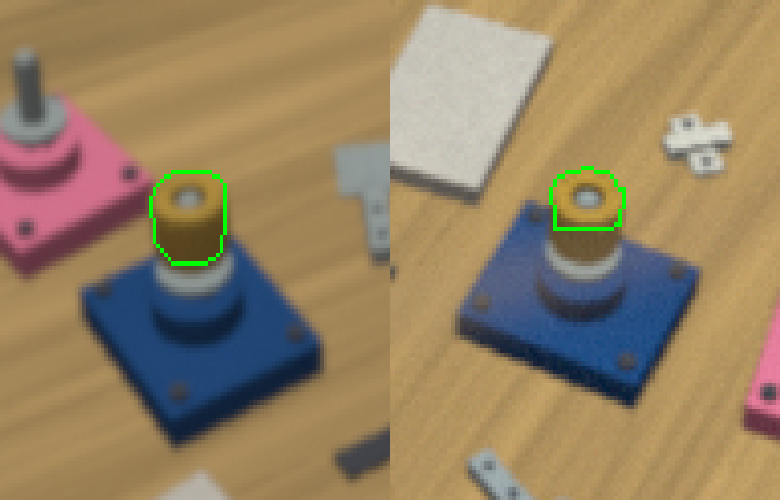

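The crop confirms the brass collar on the blue stand, with the post top at scene (260.6,200.5) and side (350.5,165.5). The side mask missed the shaded lower half of the collar, so I'll triangulate from the post top instead.

Run:
```python
from h import *
rs=[]
for n,u,v in(("scene",260.6,200.5),("side",350.5,165.5)):
    m=optics.camera_model(n);rs.append(ray(m,u,v));print(plane(m,u,v,.105))
print(tri(rs)); 
m=optics.camera_model("wrist");R=np.array(m["R"]);print(-R.T@m["t"],R,m["vertical_fov"])
```

```text
[ 0.49838964 -0.12718757  0.105     ]
[ 0.49181578 -0.12617846  0.105     ]
[ 0.49350382 -0.12681286  0.10249143]
[ 0.31384923 -0.45725499  0.3820025 ] [[ 0.44651609 -0.89477475 -0.00124012]
 [-0.86309121 -0.4310699   0.26315834]
 [-0.23600202 -0.11643409 -0.96475186]] 59.146695424573245
```

>>> {"method": "send_rows", "body": {"rows": [[17,26,0,0,0,0],[17,26,0,0,0,0],[18,26,0,0,0,0],[18,26,0,0,0,0],[18,26,0,0,0,0],[18,26,0,0,0,0],[18,26,0,0,0,0],[18,26,0,0,0,0]], "grip": 94}}

```text
time: 0.87
tool_pos: [0.3886, -0.2825, 0.2304]
ee_rot: [3.142, 0.0, 0.464]
wrist_force: [0.8, -0.2, -0.0]
width: 0.0943
finger_force: 0.0
```

>>> {"method": "send_rows", "body": {"rows": [[18,26,0,0,0,0],[18,26,0,0,0,0],[18,26,0,0,0,0],[18,26,0,0,0,0],[18,26,0,0,0,0],[16,26,0,0,0,0],[0,0,0,0,0,0],[0,0,0,0,0,0]]}}

```text
time: 1.53
tool_pos: [0.4943, -0.1268, 0.2301]
ee_rot: [-3.141, 0.001, 0.467]
wrist_force: [0.1, 0.0, -0.5]
width: 0.0941
finger_force: 0.0
```

Run:
```python
from h import *
o=sensors.get_obs();print(o["tool_pos"],o["ee_rot"],o["joint_positions"],o["wrist_force"])
m=optics.camera_model("wrist");a=optics.snapshot("wrist");cv2.imwrite("pics/w1.png",a[:,:,::-1])
f=200/np.tan(np.radians(m["vertical_fov"])/2)
p=np.array(m["R"])@[.494,-.127,.104]+m["t"];print(p[:2]/p[2]*f+[m["cx"],m["cy"]])
```

```text
[ 0.49432148 -0.12676908  0.23010594] [-3.14131676e+00  9.47155054e-04  4.66987312e-01] [-3.61852001e-01 -7.00697997e-04  1.46274735e+00 -5.14850890e-04
  1.68038938e+00  7.41901049e-01] [ 0.11803005  0.03743498 -0.53726194]
[318.21924743 200.21858799]
```

View pics/w1.png

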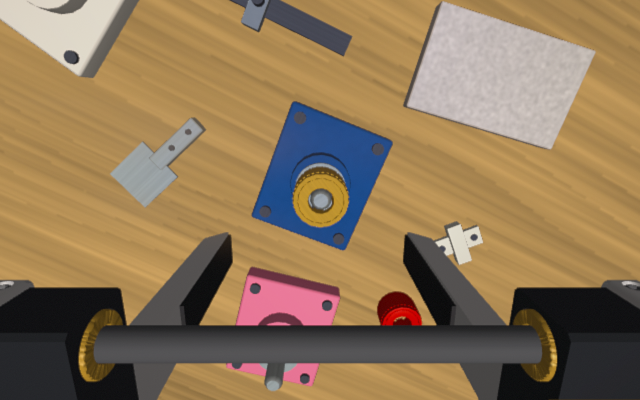

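The wrist view shows the brass collar with the post top at about (320,200) and clear finger room either side. The pink stand (290,330) and the red collar (400,312) are off the closing line.

Run:
```python
from h import *
o=sensors.get_obs();m=optics.camera_model("wrist");a=optics.snapshot("wrist")
print(plane(m,320.5,200.3,.104))
c=brass(a,(280,155,365,240));(x,y),r=cv2.minEnclosingCircle(c);print(x,y,r,cv2.boundingRect(c))
# top-face ring: bright brass
h=cv2.cvtColor(a,cv2.COLOR_RGB2HSV);b=cv2.inRange(h,(14,130,140),(30,255,255));b[:155]=0;b[240:]=0;b[:,:280]=0;b[:,365:]=0
k=max(cv2.findContours(b,cv2.RETR_EXTERNAL,cv2.CHAIN_APPROX_NONE)[0],key=cv2.contourArea)
e=cv2.fitEllipse(cv2.convexHull(k));print(e,plane(m,*e[0],.106),o["tool_pos"])
```

```text
[ 0.49432465 -0.12975534  0.104     ]
319.0 195.8947296142578 29.511219024658203 (292, 167, 56, 59)
((319.34991455078125, 198.24984741210938), (53.669044494628906, 55.77106857299805), 86.88014221191406) [ 0.49593431 -0.1278798   0.106     ] [ 0.49386817 -0.12778607  0.23018239]
```

>>> {"method": "send_rows", "body": {"rows": [[1,-2,-20,0,0,0],[0,0,-24,0,0,0],[0,0,-24,0,0,0],[0,0,-24,0,0,0],[0,0,-20,0,0,0],[0,0,-12,0,0,0],[0,0,-8,0,0,0],[0,0,0,0,0,0]]}}

```text
time: 2.3
tool_pos: [0.4938, -0.1304, 0.0969]
ee_rot: [-3.14, 0.002, 0.462]
wrist_force: [0.3, 0.2, -0.1]
width: 0.0941
finger_force: 0.0
```

>>> {"method": "send_rows", "body": {"rows": [[0,0,0,0,0,0],[0,0,0,0,0,0],[0,0,0,0,0,0],[0,0,0,0,0,0],[0,0,0,0,0,0],[0,0,0,0,0,0]], "grip": 40}}

```text
time: 2.8
tool_pos: [0.4953, -0.1299, 0.099]
ee_rot: [3.141, -0.001, 0.464]
wrist_force: [-0.3, 0.1, -1.5]
width: 0.0576
finger_force: 0.0
```

>>> {"method": "send_rows", "body": {"rows": [[0,0,0,0,0,0],[0,0,0,0,0,0],[0,0,0,0,0,0],[0,0,0,0,0,0],[0,0,0,0,0,0],[0,0,0,0,0,0]]}}

```text
time: 3.3
tool_pos: [0.495, -0.1298, 0.0986]
ee_rot: [-3.141, -0.0, 0.464]
wrist_force: [-0.3, 1.2, 1.3]
width: 0.0449
finger_force: 30.0
```

>>> {"method": "send_rows", "body": {"rows": [[0,0,-1,0,0,0],[0,0,0,0,0,0],[0,0,0,0,0,0]]}}

```text
time: 3.55
tool_pos: [0.4951, -0.1298, 0.0985]
ee_rot: [3.142, -0.0, 0.464]
wrist_force: [-2.6, 0.8, 5.6]
width: 0.0447
finger_force: 30.0
```

Run:
```python
from h import *
o=sensors.get_obs();print(o["tool_pos"],o["wrist_force"],o["width"])
a=optics.snapshot("wrist");s=optics.snapshot("side")
cv2.imwrite("pics/w2.png",np.hstack([cv2.resize(a[80:320,160:480],(400,300)),cv2.resize(s[120:210,290:410],(400,300),interpolation=cv2.INTER_CUBIC)])[:,:,::-1])
```

```text
[ 0.49507758 -0.1297641   0.09850098] [-2.62251725  0.7820491   5.57873732] 0.044668461703361306
```

View pics/w2.png

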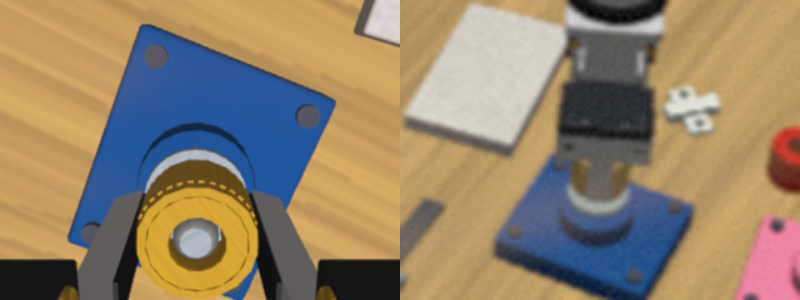

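The collar is gripped and centred between the jaws (left half, post at (195,240)), and the light press reads about 5.6 N. Next I turn it.

>>> {"method": "send_rows", "body": {"rows": [[0,0,0,0,0,0.08],[0,0,0,0,0,0.08],[0,0,0,0,0,0.08],[0,0,0,0,0,0.06],[0,0,0,0,0,0]]}}

```text
time: 4.07
tool_pos: [0.4955, -0.13, 0.0979]
ee_rot: [3.14, -0.001, 0.765]
wrist_force: [0.7, 0.7, 1.8]
width: 0.0447
finger_force: 30.0
```

>>> {"method": "send_rows", "body": {"rows": [[0,0,0,0,0,0.05],[0,0,0,0,0,0.05],[0,0,0,0,0,0]]}}

```text
time: 4.32
tool_pos: [0.4947, -0.1299, 0.0969]
ee_rot: [-3.141, 0.001, 0.863]
wrist_force: [0.2, -0.7, -1.0]
width: 0.0449
finger_force: 30.0
```

>>> {"method": "send_rows", "body": {"rows": [[0,0,-1,0,0,0],[0,0,0,0,0,0],[0,0,0,0,0,0]]}}

```text
time: 4.57
tool_pos: [0.4949, -0.1296, 0.0961]
ee_rot: [-3.141, -0.0, 0.863]
wrist_force: [-0.3, 2.1, -1.4]
width: 0.0445
finger_force: 30.0
```

>>> {"method": "send_rows", "body": {"rows": [[0,0,-1,0,0,0],[0,0,-0.5,0,0,0],[0,0,0,0,0,0],[0,0,0,0,0,0]]}}

```text
time: 4.9
tool_pos: [0.495, -0.1296, 0.095]
ee_rot: [-3.141, -0.0, 0.864]
wrist_force: [-0.5, 2.1, 1.6]
width: 0.0443
finger_force: 30.0
```

>>> {"method": "send_rows", "body": {"rows": [[0,0,-1,0,0,0.03],[0,0,-1,0,0,0.03],[0,0,-1,0,0,0],[0,0,0,0,0,0],[0,0,0,0,0,0]]}}

```text
time: 5.32
tool_pos: [0.4948, -0.1299, 0.0915]
ee_rot: [-3.141, 0.0, 0.923]
wrist_force: [0.4, 0.7, -2.2]
width: 0.0443
finger_force: 30.0
```

Run:
```python
from h import *
o=sensors.get_obs();print(o["tool_pos"],o["wrist_force"],o["wrist_torque"],o["joint_positions"])
a=optics.snapshot("wrist");cv2.imwrite("pics/w3.png",cv2.resize(a[80:400,160:480],(500,500))[:,:,::-1])
```

```text
[ 0.49477527 -0.12988909  0.09147147] [ 0.37620631  0.74654572 -2.18660711] [ 0.20054391 -0.0572988   0.00395814] [-3.67491454e-01  7.32779334e-02  1.66643135e+00 -1.74304621e-04
  1.40257317e+00  2.80304608e-01]
```

View pics/w3.png

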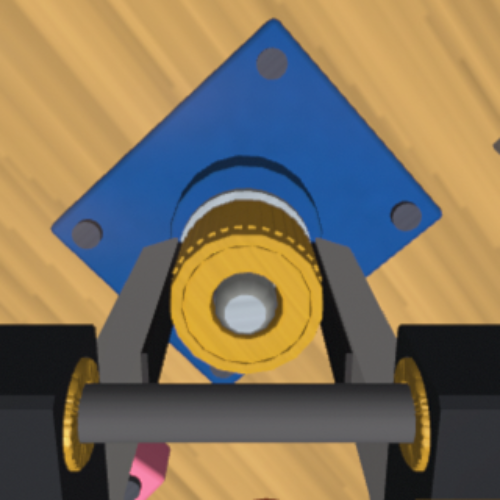

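The fit looks engaged: the tool has gone down 7 mm with almost no resistance, and the post end at (245,313) now appears to stand above the collar face. I keep lowering onto the spring.

>>> {"method": "send_rows", "body": {"rows": [[0,0,-1,0,0,0],[0,0,-1,0,0,0],[0,0,-1,0,0,0],[0,0,0,0,0,0],[0,0,0,0,0,0]]}}

```text
time: 5.78
tool_pos: [0.495, -0.1299, 0.0888]
ee_rot: [-3.142, 0.0, 0.924]
wrist_force: [0.4, 1.9, -1.8]
width: 0.0445
finger_force: 30.0
```

>>> {"method": "send_rows", "body": {"rows": [[0,0,-1,0,0,0],[0,0,-1,0,0,0],[0,0,0,0,0,0],[0,0,0,0,0,0]]}}

```text
time: 6.12
tool_pos: [0.4951, -0.1299, 0.0876]
ee_rot: [3.141, -0.0, 0.924]
wrist_force: [-2.6, 2.3, 3.8]
width: 0.0445
finger_force: 30.0
```

>>> {"method": "send_rows", "body": {"rows": [[0,0,-1,0,0,0],[0,0,-1,0,0,0],[0,0,0,0,0,0],[0,0,0,0,0,0]]}}

```text
time: 6.45
tool_pos: [0.4951, -0.1299, 0.0852]
ee_rot: [3.141, -0.0, 0.924]
wrist_force: [-2.2, 2.1, 4.7]
width: 0.0448
finger_force: 30.0
```

>>> {"method": "send_rows", "body": {"rows": [[0,0,-1,0,0,0],[0,0,-1,0,0,0],[0,0,0,0,0,0],[0,0,0,0,0,0]]}}

```text
time: 6.78
tool_pos: [0.4951, -0.1299, 0.0833]
ee_rot: [3.141, -0.0, 0.924]
wrist_force: [-2.4, 2.6, 4.3]
width: 0.0445
finger_force: 30.0
```

>>> {"method": "send_rows", "body": {"rows": [[0,0,-1,0,0,0],[0,0,-1,0,0,0],[0,0,0,0,0,0],[0,0,0,0,0,0]]}}

```text
time: 7.12
tool_pos: [0.4951, -0.1299, 0.0826]
ee_rot: [3.141, -0.0, 0.924]
wrist_force: [-4.8, 4.0, 11.4]
width: 0.0446
finger_force: 30.0
```

>>> {"method": "send_rows", "body": {"rows": [[0,0,-1,0,0,0],[0,0,-0.5,0,0,0],[0,0,0,0,0,0],[0,0,0,0,0,0],[0,0,0,0,0,0],[0,0,0,0,0,0]]}}

```text
time: 7.62
tool_pos: [0.4952, -0.1299, 0.0826]
ee_rot: [3.141, -0.0, 0.924]
wrist_force: [-6.8, 4.8, 17.3]
width: 0.0446
finger_force: 30.0
```

Run:
```python
from h import *
o=sensors.get_obs();print(o["tool_pos"],o["wrist_force"],o["wrist_torque"],o["finger_force"])
a=optics.snapshot("wrist");s=optics.snapshot("scene")
cv2.imwrite("pics/w4.png",np.hstack([cv2.resize(a[80:400,160:480],(400,400)),cv2.resize(s[170:270,215:315],(400,400),interpolation=cv2.INTER_CUBIC)])[:,:,::-1])
o=sensors.get_obs();print(o["tool_pos"],o["wrist_force"])
```

```text
[ 0.4951723  -0.12988285  0.08256495] [-6.8138211   4.78132689 17.27986054] [ 0.86770676  1.55552616 -0.03138508] 30.00391836903873
[ 0.49516273 -0.12992129  0.0825702 ] [-6.96542024  4.4785965  16.58792209]
```

View pics/w4.png

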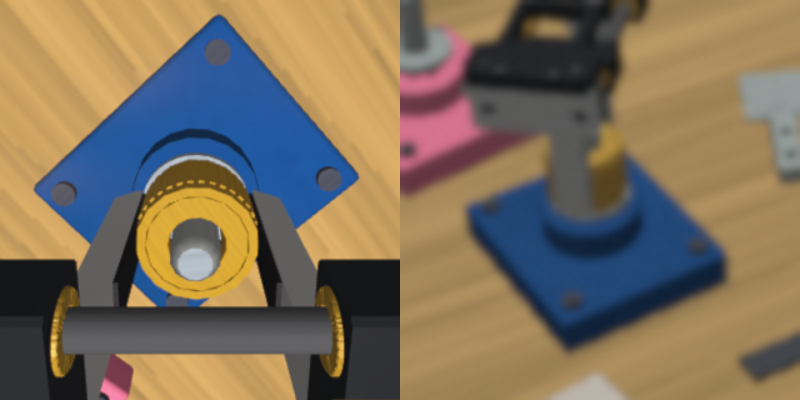

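The post now stands well clear of the collar face (end at (195,263) in the left half). The tool came down 16 mm in all and holds steady on the hard stop at 17 N, so I'm handing the job in.

```bash
python3 -c "
from bench import ticket
print(ticket.close_job())"
```

```text
the job is handed in; nothing more can be done
None
```

The job is handed in: the brass collar was turned about 0.46 rad, dropped over its pins and pushed down 16 mm to the hard stop, with the gripper still holding it there at about 17 N.

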